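# Lay the standing domino box down on the cork mat

## Task

Lay the standing wooden domino box down on the cork mat without picking it up: with the fingertips slide it, still standing, squarely onto the end of the mat nearest to it, until its back face is about level with that end, then tip it over with a push near its top so that it falls onto the mat and lies flat, wholly within the mat's edges. Never lift the box, do not push it low down while it is leaning, and leave the candle, mug, plant and remote control where they are.

Things in the scene. Friction and masses are not known exactly. Their poses are not given: they have to be found in the camera images.
- box: Pale wooden box, 0.3 to 0.56 kg, standing on edge on the table. 120 mm wide (its x), 44 mm thick (its y), 80 mm tall (its z). Origin: centre of its underside. It starts off the mat, which lies to its +y or -y side. Pushed on a broad face within 25 mm of the table it slides upright (friction 0.5 to 0.7); lean the tool, tips leading, so the gripper clears its top.
- box_center (a point): Middle of the box, 40 mm above its origin along its z. Pushed above about 50 mm height the box leans; beyond about 0.5 rad it falls on by itself, turning about its lower edge on the far side. That edge stays about in place (within some 5 mm), so the lying box covers the 80 mm beyond it.
- corner0 (a point): Corner of the box at its own x = -60 mm, y = 0, z = 0 mm (middle of the thickness).
- corner1 (a point): Corner of the box at its own x = 60 mm, y = 0, z = 0 mm (middle of the thickness).
- corner2 (a point): Corner of the box at its own x = -60 mm, y = 0, z = 80 mm (middle of the thickness).
- corner3 (a point): Corner of the box at its own x = 60 mm, y = 0, z = 80 mm (middle of the thickness).
- mat: Thin fixed cork mat flat on the table: 180 mm (its x) by 160 mm (its y, pointing roughly to or from the box), 1 mm thick, no step to slide over. Origin: its centre. Its near end starts 73 to 103 mm from the box's facing side, up to 0.1 rad out of square, 10 mm sideways. A box standing 62 mm from the mat's centre along the mat's y lands in the middle.
- candle: Candle in a round glass, 86 mm across, 112 mm tall, loose, standing on the side of the box away from the mat, its axis 175 to 205 mm from the box's. To be left alone. Origin: centre of its underside.
- mug: Orange mug, 86 mm across plus a handle at its +y, 95 mm tall, loose, beyond the box as seen from the robot. To be left alone. Origin: centre of its underside.
- plant: Small succulent in a round pot, 96 mm across, about 100 mm tall, loose, beyond the box as seen from the robot. To be left alone. Origin: centre of its underside.
- remote: Black remote control lying flat, 45 x 165 x 18 mm (x, y, z), loose, between the robot and the box. To be left alone. Origin: centre of its underside.
Not all that is in view belongs to the job. Several things have the shape of the box; the one meant has the colours described above.

How it is judged:
On the way, in this order (a step that is already met when the one before it is completed fails the run):
1. the box stands upright on the near end of the mat (angle between box's own z axis and vertical below 0.1 rad and horizontal distance between box and mat below 0.095 m), for 0.2 s.
2. the box lies flat within the mat (angle between the y axis of box and the z axis of mat, either way round below 0.08 rad and x of corner0 in the frame of mat between -0.092 and 0.092 m and y of corner0 in the frame of mat between -0.082 and 0.082 m and x of corner1 in the frame of mat between -0.092 and 0.092 m and y of corner1 in the frame of mat between -0.082 and 0.082 m and x of corner2 in the frame of mat between -0.092 and 0.092 m and y of corner2 in the frame of mat between -0.082 and 0.082 m and x of corner3 in the frame of mat between -0.092 and 0.092 m and y of corner3 in the frame of mat between -0.082 and 0.082 m), for 0.2 s.
At the end, for the whole second after the job is handed in: The box lies flat on the table (within 0.08 rad) and at rest, all four corners within the outline of the mat (2 mm allowed) (all of step 2 and height (world z) of box_center below 0.027 m and linear speed of box below 0.02 m/s); the robot touches nothing.
It fails at once if the candle, mug, plant or remote is moved more than 15 mm or tipped (distance of any of candle, mug, plant, remote from where it was at the start of the episode above 0.015 m or angle between any of candle, mug, plant, remote's own z axis and vertical above 0.2 rad).
It fails at once if the box is lifted or carried (height (world z) of box_center above 0.053 m or (angle between box's own z axis and vertical below 0.1 rad and height (world z) of box above 0.015 m) or (angle between the y axis of box and the z axis of mat, either way round below 0.08 rad and height (world z) of box_center above 0.036 m)).
It fails at once if the leaning box is pushed low down instead of near its top (the TCP under 50 mm) (angle between box's own z axis and vertical between 0.2 and 1.2 rad and contact force between the fingers and box above 1 N and height (world z) of the grasp point below 0.05 m).
It also fails if it takes over 58 s, if anything falls off the work surface, if the arm or the gripper's body presses on something with over 40 N, if the wrist force passes 120 N, or if a joint passes its speed limit or range.

## Robot

A 7-joint arm with a two-finger parallel gripper is mounted at the origin on the work surface. World frame = base frame: x ahead of the robot, y to its left, z up, the work surface at z = 0. Lengths are in m, angles in rad, forces in N, time in s.
With the tool pointing down it reaches from about 0.4 to 0.85 m from the base axis. Payload 4.5 kg.
Tool frame: the origin (TCP) lies between the finger pads, 19 mm behind the fingertips; this is the grasp point; z points along the fingers, y is the line along which they close (so a half turn about z gives the same grasp; the last joint's range is limited). The gripper opens to 85 mm and grips with 20 to 120 N. Pads are 22 mm wide; open, the fingers measure 114 mm over their backs; the gripper's body (76 mm by 85 mm) begins 54 mm behind the grasp point. The pads swing forward as they close: fully open they stand 13 mm farther back than shut.
Start: joints at [-1.286, 0.689, -0.195, 1.565, 0.157, 0.902, -0.215], TCP at [0.155, 0.605, 0.25] pointing down, gripper open.
Joint ranges: [-3.01, 3.01], [-0.46, 2.08], [-1.47, 1.51], [0.13, 2.56], [-1, 4.14], [0.04, 2.09], [-2.66, 2.66]. Speed limits (rad/s): [2.57, 2.57, 3.14, 3.14, 3.14, 3.14, 3.14].

## Interface

Orientations are given as a unit quaternion [w, x, y, z].
In Python, from workcell import robot gives the robot as it stands.
- The arm moves only by the tool move_arm, never from a script. Its argument "series" is a list that holds one entry, the list of rows, each a list of 7 numbers: the turn, a rotation vector about the tool's x, y, z in a scale on which 1.0 is pi rad, then the shift along the tool's x, y, z in shares of 600 mm (1.0 is 600 mm), then the finger opening in m, from 0 to 0.0854. A call has 1 to 12 rows; each row is the pose to reach, as a shift and turn from the pose commanded when the call began, along the tool's axes at that moment; what a row does not reach only later rows make up. A row lasts 1/10 s, in which the tool goes at most 50 mm and 8.59 degrees, less where a joint would pass 70% of its speed; a pose out of reach is approached as far as the arm can. No shift or turn number may pass 1 either way. A call with a gripper value outside its range is refused whole. The fingers move at their own pace and stop on an object; "force" is the grip in N (left out, the last holds). Time passes only in rows, so rows that repeat a pose let the fingers close. It gives the time, the measured TCP pose, the force, the opening and the grip force at its end, in the units of the state.
- robot.state(): the state, without advancing time (a new reading comes with each control period).
- robot.snapshot(name): name is "scene" or "top"; returns the picture (420x560x3 uint8, red, green, blue); there is no depth.
- robot.camera_params(name): a dict with "camera_matrix" (3x3 intrinsics, pixels), "position" and "rotation" of the camera in the world. Camera axes: x right, y up, looking along -z (the intrinsics and any distortion apply to the point x, -y, -z); pixel columns grow to the right and rows downward; lengths in m; the calibration is good to about 2 mm. A picture is of the moment at which its call begins. camera_params takes no time and is no camera call.
- robot.close_job(): hands the job in; it is judged then, once.
Trained networks look in the newest picture that a camera, given by its name, has taken for a name from the list of things; names that differ only in an ending like _2 or _b are one class to them, and where a whole thing is asked for, a point or a joint stands for the part that bears it (a point fixed in the world has none). Each returns a list of dicts, best first, with "p" (0 to 1); they miss things now and then, are a little off and sometimes report something else, mostly with a low value. They report only what shows in the picture. A call takes as long as a camera call. They do not tell look-alikes from the thing itself.
- robot.outline_of(camera, label): "mask" (420x560 bool, what is visible of it) and "extent" ([left, top, right, bottom] in pixels, round what is visible of it).
The state is a dict: "t": time; "qpos": joint angles; "joint_vel": joint speeds; "tau": joint torques, N m; "ee_pos": TCP position; "tcp_rot": TCP orientation; "force": force on the tool from outside, world axes, zero at the start; "wrist_torque": the same for the moment, N m; "width": opening from 0.0 (shut) to 1.0 (fully open); "grip_force": force on a finger pad.
Only numpy, scipy, OpenCV 4.12 (cv2) and the standard library are available. Lean on these libraries where they do the work, as an engineer would, in place of code of your own. Each camera call takes 0.05 s, during which the arm holds its last target. There are 200 camera calls.

## Working session

There is one attempt and no reset: what is moved stays moved. The work goes in short steps, Python scripts to look and compute and a tool call to move; the robot and the scene stay as the last step left them, time stands still between calls to the robot, and variables do not carry over. Pictures are saved under pics/ and viewed, at most 10 in all, crops included, and the job is handed in when it is done.

Besides the shell and the picture viewer there is one more tool, called after "Request:" as name([rows], argument=value, ...), one row to a line, values as JSON. move_arm: Moves the arm, as the interface text tells. Its arguments: {"type":"object","properties":{"series":{"type":"array","items":{"type":"array","items":{"type":"array","items":{"type":"number"}}}},"force":{"type":"number"}},"required":["series"]}

```bash
mkdir -p pics; ls; cat > h.py <<'E'
import numpy as np, cv2
from workcell import robot
def ray(cam,uv):
    P=robot.camera_params(cam);K=np.array(P["camera_matrix"]);R=np.array(P["rotation"]);c=np.array(P["position"])
    d=np.linalg.inv(K)@np.array([uv[0],uv[1],1.]);return c,R@np.array([d[0],-d[1],-d[2]])
def onz(cam,uv,z):
    c,d=ray(cam,uv);return (c+d*(z-c[2])/d[2])
def proj(cam,p):
    P=robot.camera_params(cam);K=np.array(P["camera_matrix"]);R=np.array(P["rotation"]);c=np.array(P["position"])
    q=R.T@(np.array(p)-c);u=K@np.array([q[0],-q[1],-q[2]]);return u[:2]/u[2]
E
python3 - <<'E'
from h import *
ims=[]
for n in("top","scene"):
    im=robot.snapshot(n);cv2.imwrite(f"pics/{n}0.png",im[:,:,::-1])
    P=robot.camera_params(n);print(n,{k:np.round(np.array(v),3).tolist() for k,v in P.items()})
    for l in("box","mat","candle","mug","plant","remote"):
        for o in robot.outline_of(n,l):
            if o["p"]<.2: continue
            m=o["mask"];ys,xs=np.nonzero(m)
            print(l,round(o["p"],2),np.round(o["extent"]).tolist(),m.sum(),im[m].mean(0).round(),onz(n,(xs.mean(),ys.mean()),0).round(3))
s=robot.state();print(s["t"],s["ee_pos"],s["tcp_rot"],s["width"])
E
```

```text
pics
top {'camera_matrix': [[411.643, 0.0, 278.145], [0.0, 411.643, 208.695], [0.0, 0.0, 1.0]], 'position': [0.423, -0.058, 1.089], 'rotation': [0.711, 0.062, -0.056, -0.698]}Traceback (most recent call last):
  File "<stdin>", line 10, in <module>
  File "h.py", line 7, in onz
    c,d=ray(cam,uv);return (c+d*(z-c[2])/d[2])
        ~~~^^^^^^^^
  File "h.py", line 5, in ray
    d=np.linalg.inv(K)@np.array([uv[0],uv[1],1.]);return c,R@np.array([d[0],-d[1],-d[2]])
                                                           ~^~~~~~~~~~~~~~~~~~~~~~~~~~~~~
ValueError: matmul: Input operand 1 has a mismatch in its core dimension 0, with gufunc signature (n?,k),(k,m?)->(n?,m?) (size 3 is different from 4)
```

View pics/top0.png

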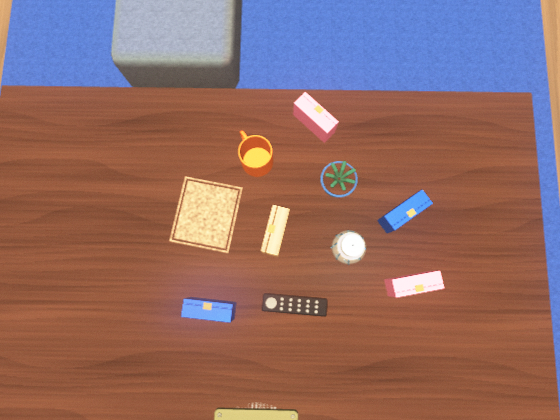

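The top view shows the pale box at (275,230), the mat at (206,214) to its left, the candle at (349,247) to its right, and the remote at (295,305) below it. The camera rotation is a quaternion, so I'll fix the helper.

```bash
sed -i 's/R=np.array(P\["rotation"\])/R=Rot.from_quat(np.roll(P["rotation"],-1)).as_matrix()/; s/^from workcell.*/&\nfrom scipy.spatial.transform import Rotation as Rot/' h.py
python3 - <<'E'
from h import *
for n in("top","scene"):
    im=robot.snapshot(n);cv2.imwrite(f"pics/{n}1.png",im[:,:,::-1])
    P=robot.camera_params(n);print(n,np.round(P["position"],3))
    for l in("box","mat","candle","mug","plant","remote"):
        for o in robot.outline_of(n,l):
            if o["p"]<.2: continue
            m=o["mask"];ys,xs=np.nonzero(m)
            print(l,round(o["p"],2),np.round(o["extent"]).tolist(),m.sum(),im[m].mean(0).round(),onz(n,(xs.mean(),ys.mean()),0).round(3))
            np.save(f"{n}_{l}_{int(xs.mean())}.npy",m)
            if l in("mat","remote") or (l=="box" and n=="top"):
                r=cv2.minAreaRect(np.c_[xs,ys].astype(np.float32));z={"mat":.001,"remote":.018,"box":.08}[l]
                q=np.array([onz(n,p,z)[:2] for p in cv2.boxPoints(r)]);print("  corners",q.round(4).tolist(),np.linalg.norm(q-np.roll(q,1,0),axis=1).round(3),q.mean(0).round(4))
s=robot.state();print(s["t"],s["ee_pos"],s["tcp_rot"],s["width"])
E
```

```text
top [ 0.423 -0.058  1.089]
box 0.88 [264.0, 208.0, 287.0, 258.0] 945 [243. 222. 174.] [ 0.548 -0.039  0.   ]
  corners [[0.4837, -0.0028], [0.6052, -0.031], [0.5937, -0.0783], [0.4726, -0.0492]] [0.048 0.125 0.049 0.124] [ 0.5388 -0.0403]
box 0.83 [386.0, 270.0, 446.0, 297.0] 1112 [244. 211. 211.] [ 0.416 -0.402  0.   ]
  corners [[0.4261, -0.3057], [0.4561, -0.4396], [0.4069, -0.4476], [0.3774, -0.3148]] [0.05  0.137 0.05  0.136] [ 0.4166 -0.3769]
box 0.73 [183.0, 294.0, 238.0, 322.0] 1121 [123. 153. 216.] [0.341 0.127 0.   ]
  corners [[0.3279, 0.1796], [0.379, 0.1768], [0.3676, 0.0487], [0.3168, 0.0526]] [0.127 0.051 0.129 0.051] [0.3478 0.1144]
box 0.6 [293.0, 92.0, 338.0, 140.0] 1211 [235. 183. 186.] [ 0.868 -0.143  0.   ]
  corners [[0.8548, -0.0662], [0.908, -0.1105], [0.8176, -0.2059], [0.7659, -0.1616]] [0.13  0.069 0.131 0.068] [ 0.8366 -0.136 ]
box 0.57 [379.0, 190.0, 433.0, 232.0] 987 [ 97. 152. 224.] [ 0.606 -0.386  0.   ]
  corners [[0.5709, -0.2922], [0.6521, -0.4062], [0.6136, -0.4311], [0.5334, -0.3175]] [0.045 0.14  0.046 0.139] [ 0.5925 -0.3617]
mat 0.56 [168.0, 17
[... 1268 characters left out ...]
23 0.162] [0.5854 0.1518]
candle 0.57 [186.0, 204.0, 222.0, 250.0] 1188 [226. 215. 199.] [ 0.471 -0.216  0.   ]
mug 0.73 [320.0, 214.0, 373.0, 265.0] 1779 [244. 126.   2.] [0.721 0.045 0.   ]
plant 0.71 [233.0, 248.0, 273.0, 297.0] 1441 [132. 137. 117.] [ 0.655 -0.188  0.   ]
plant 0.27 [258.0, 176.0, 290.0, 231.0] 1150 [237. 201. 131.] [ 0.518 -0.021  0.   ]
remote 0.71 [191.0, 157.0, 250.0, 194.0] 861 [112.  95.  82.] [ 0.349 -0.092  0.   ]
  corners [[0.3302, -0.1731], [0.3422, -0.0029], [0.3978, -0.0193], [0.3834, -0.1843]] [0.054 0.171 0.058 0.166] [ 0.3634 -0.0949]
0.8 [0.15508944 0.60548559 0.25004583] [-3.99709309e-06  1.25058943e-01  9.92149312e-01  5.48246058e-05] 1.000458728552104
```

View pics/scene1.png

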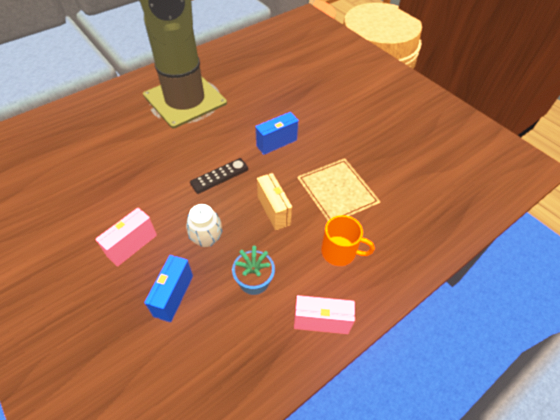

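The scene view agrees: the pale box is at (274,203), the mat at (340,188), the candle at (204,226) and the mug at (343,240). Next I'll fit precise poses from the silhouettes in both views.

```bash
cat >> h.py <<'E'
from scipy.optimize import minimize
import glob
BOX=np.array([[x,y,z] for x in(-.06,.06) for y in(-.022,.022) for z in(0,.08)])
MAT=np.array([[x,y,.001] for x in(-.09,.09) for y in(-.08,.08)])
LIE=np.array([[x,y,z] for x in(-.06,.06) for y in(-.04,.04) for z in(0,.044)])
def best(cam,label,near):
    o=[o for o in robot.outline_of(cam,label) if o["p"]>.1]
    def d(o):
        ys,xs=np.nonzero(o["mask"]);return np.hypot(*(np.array([xs.mean(),ys.mean()])-proj(cam,near)))
    return min(o,key=d)["mask"]
def place(P,v): 
    c,s=np.cos(v[2]),np.sin(v[2]);return P@np.array([[c,s,0],[-s,c,0],[0,0,1]])+np.array([v[0],v[1],0])
def fit(P,masks,v0):
    D={}
    for c,m in masks.items(): D[c]=cv2.GaussianBlur(m.astype(np.float32),(0,0),1.0)
    def cost(v):
        e=0
        for c,m in D.items():
            h=cv2.convexHull(np.array([proj(c,p) for p in place(P,v)],np.float32))
            im=np.zeros((420,560),np.uint8);cv2.fillConvexPoly(im,np.round(h*256).astype(np.int32),255,cv2.LINE_AA,8)
            e+=((cv2.GaussianBlur(im.astype(np.float32)/255,(0,0),1.0)-m)**2).sum()
        return e
    S=np.array([v0]+[np.add(v0,d) for d in np.diag([.01,.01,.08])])
    r=minimize(cost,v0,method="Nelder-Mead",options=dict(initial_simplex=S,xatol=1e-4,fatol=.05));return r.x,r.fun
def circ(r,h,n=24):
    a=np.linspace(0,2*np.pi,n);return np.array([[r*np.cos(t),r*np.sin(t),z] for t in a for z in(0,h)])
def goal(pos,yaw,lean):
    "tool y at world angle yaw, tool z down, leaned lean about tool y; returns turn/shift in the present tool frame"
    s=robot.state();R0=Rot.from_quat(np.roll(s["tcp_rot"],-1))
    y=np.array([np.cos(yaw),np.sin(yaw),0]);z=np.array([0,0,-1.]);R=Rot.from_matrix(np.c_[np.cross(y,z),y,z])*Rot.from_rotvec([0,lean,0])
    return (R0.inv()*R).as_rotvec().round(3),R0.inv().apply(np.array(pos)-s["ee_pos"]).round(4)
E
python3 - <<'E'
from h import *
L=lambda n,l,x:np.load(f"{n}_{l}_{x}.npy")
f=lambda n,l:sorted(glob.glob(f"{n}_{l}_*.npy"))
tb=best("top","box",[.54,-.04,.04]);sb=best("scene","box",[.54,-.04,.04])
for ms in({"top":tb},{"scene":sb},{"top":tb,"scene":sb}): print("box",fit(BOX,ms,[.54,-.04,-.23]))
tm=np.load(f("top","mat")[0]);sm=np.load(f("scene","mat")[0])
for ms in({"top":tm},{"scene":sm},{"top":tm,"scene":sm}): print("mat",fit(MAT,ms,[.59,.147,-.19]))
tc=np.load([g for g in f("top","candle") if "34" in g][0]);
for ms in({"top":tc},): print("candle",fit(circ(.043,.112),ms,[.50,-.22,0]))
tg=np.load(f("top","mug")[0]);print("mug",fit(circ(.043,.095),{"top":tg},[.73,.02,0]))
tg=np.load(f("top","plant")[0]);print("plant",fit(circ(.048,.1),{"top":tg},[.67,-.2,0]))
print(goal([.52,-.11,.25],-.19,0))
E
```

```text
box (array([ 0.54068048, -0.04037478, -0.22010054]), np.float64(14.090719223022461))
box (array([ 0.54004171, -0.03908578, -0.26550047]), np.float64(63.57518768310547))
box (array([ 0.54047471, -0.03980111, -0.2441947 ]), np.float64(84.87242126464844))Traceback (most recent call last):
  File "<stdin>", line 7, in <module>
  File "h.py", line 35, in fit
    r=minimize(cost,v0,method="Nelder-Mead",options=dict(initial_simplex=S,xatol=1e-4,fatol=.05));return r.x,r.fun
    res = _minimize_neldermead(fun, x0, args, callback, bounds=bounds,
                               **options)
    fxcc = func(xcc)
    fx = function(np.copy(x), *(wrapper_args + args))
  File "h.py", line 30, in cost
    h=cv2.convexHull(np.array([proj(c,p) for p in place(P,v)],np.float32))
                               ~~~~^^^^^
  File "h.py", line 10, in proj
    P=robot.camera_params(cam);K=np.array(P["camera_matrix"]);R=Rot.from_quat(np.roll(P["rotation"],-1)).as_matrix();c=np.array(P["position"])
ValueError: time passes only in moves, steps and waits
```

Careful with the scale: shifts go in shares of 600 mm and turns go in shares of pi rad. That gives: -0.34 m / 0.6 = -0.5667, -0.33 m / 0.6 = -0.55, 0.9 rad / 3.1416 = 0.2865.

Request:
move_arm([
  [[0, 0, 0.0255, -0.045, -0.05, 0, 0.085], [0, 0, 0.0509, -0.09, -0.1, 0, 0.085], [0, 0, 0.0764, -0.1333, -0.15, 0, 0.085], [0, 0, 0.1019, -0.1783, -0.2, 0, 0.085], [0, 0, 0.1273, -0.2233, -0.25, 0, 0.085], [0, 0, 0.1528, -0.2667, -0.3, 0, 0.085], [0, 0, 0.1783, -0.3117, -0.35, 0, 0.085], [0, 0, 0.2037, -0.3567, -0.4, 0, 0.085], [0, 0, 0.2292, -0.4, -0.45, 0, 0.085], [0, 0, 0.2546, -0.445, -0.5, 0, 0.085], [0, 0, 0.2801, -0.4883, -0.55, 0, 0.085], [0, 0, 0.2865, -0.5, -0.5667, 0, 0.085]],
])

```text
t: 2.1
ee_pos: [0.363, 0.1978, 0.2502]
tcp_rot: [0.001, 0.548, 0.837, -0.0]
force: [-0.6, 0.5, -0.9]
width: 0.992
grip_force: 0.0
```

```bash
python3 - <<'E'
s=open("h.py").read()
s=s.replace("def ray","import functools\n@functools.cache\ndef cp(n): return robot.camera_params(n)\ndef ray",1).replace("P=robot.camera_params(cam)","P=cp(cam)")
open("h.py","w").write(s)
E
python3 - <<'E'
from h import *
f=lambda n,l:sorted(glob.glob(f"{n}_{l}_*.npy"))
tm=np.load(f("top","mat")[0]);sm=np.load(f("scene","mat")[0])
for ms in({"top":tm},{"scene":sm},{"top":tm,"scene":sm}): print("mat",fit(MAT,ms,[.59,.147,-.19]))
tc=np.load([g for g in f("top","candle") if "_34" in g][0])
print("candle",fit(circ(.043,.112),{"top":tc},[.50,-.22,0]))
tg=np.load(f("top","mug")[0]);print("mug",fit(circ(.043,.095),{"top":tg},[.73,.02,0]))
tg=np.load(f("top","plant")[0]);print("plant",fit(circ(.048,.1),{"top":tg},[.67,-.2,0]))
s=robot.state();print(s["t"],s["ee_pos"],s["tcp_rot"],s["qpos"])
print(goal([.52,-.11,.25],-.22,0))
E
```

```text
mat (array([ 0.58977745,  0.146315  , -0.17972509]), np.float64(45.3852424621582))
mat (array([ 0.58762527,  0.1479162 , -0.19822136]), np.float64(91.74223327636719))
mat (array([ 0.58908575,  0.1467502 , -0.18859797]), np.float64(149.82147216796875))
candle (array([ 0.50109869, -0.21799202,  0.0130653 ]), np.float64(245.82174682617188))
mug (array([0.73728158, 0.01373033, 0.07359493]), np.float64(45.69707107543945))
plant (array([ 0.67111524, -0.19769162,  0.04479928]), np.float64(306.510986328125))
2.1 [0.36295342 0.19778926 0.25023576] [ 8.66931138e-04  5.47640785e-01  8.36713013e-01 -3.89612705e-04] [-0.62064216  0.42540028  0.01242642  2.17325589 -0.00624818  0.54305098
 -0.19226181]
(array([0.001, 0.002, 0.632]), array([-0.3449,  0.0208,  0.0009]))
```

```bash
python3 - <<'E'
from h import *
print(goal([.531,-.091,.20],-.187,.3))
E
```

```text
(array([-0.089,  0.293,  0.594]), array([-0.3318,  0.0384,  0.0509]))
```

In the tool's units: -0.332 m / 0.6 = -0.5533, -0.25 m / 0.6 = -0.4167, 0.594 rad / 3.1416 = 0.1891.

Request:
move_arm([
  [[-0.0032, 0.0127, 0.0223, -0.0667, 0.0083, 0, 0.085], [-0.0064, 0.0223, 0.0477, -0.1333, 0.0167, 0, 0.085], [-0.0095, 0.035, 0.07, -0.2, 0.0233, 0, 0.085], [-0.0143, 0.0477, 0.0955, -0.275, 0.0317, 0, 0.085], [-0.0175, 0.0573, 0.1178, -0.3417, 0.04, 0, 0.085], [-0.0213, 0.07, 0.1432, -0.4167, 0.0483, 0, 0.085], [-0.0248, 0.0828, 0.1655, -0.4833, 0.0567, 0.0167, 0.085], [-0.0283, 0.0933, 0.1891, -0.5533, 0.0642, 0.05, 0.085], [-0.0283, 0.0933, 0.1891, -0.5533, 0.0642, 0.085, 0.085], [-0.0283, 0.0933, 0.1891, -0.5533, 0.0642, 0.085, 0.085], [-0.0283, 0.0933, 0.1891, -0.5533, 0.0642, 0.085, 0.085]],
])

```text
t: 3.2
ee_pos: [0.5316, -0.0841, 0.1992]
tcp_rot: [-0.098, 0.758, 0.635, 0.115]
force: [0.2, 0.1, 0.8]
width: 0.996
grip_force: 0.0
```

```bash
python3 - <<'E'
from h import *
s=robot.state();print(s["t"],s["ee_pos"],s["qpos"],s["force"])
for n in("top","scene"): cv2.imwrite(f"pics/{n}2.png",robot.snapshot(n)[:,:,::-1])
a=cv2.imread("pics/top2.png")[120:330,150:450];b=cv2.imread("pics/scene2.png")[80:290,150:450]
cv2.imwrite("pics/c2.png",cv2.resize(np.hstack([a,b]),(800,280)))
print(goal([.531,-.091,.12],-.187,.3)); print(goal([.531,-.091,.022],-.187,.3))
E
```

```text
3.2 [ 0.53158997 -0.08405112  0.19919135] [ 0.3267324   0.67622796 -0.13399932  1.87380636 -0.36956489  0.64577018
  0.34677178] [0.24251223 0.05492136 0.7710139 ]
(array([-0.003, -0.003,  0.011]), array([-0.0308, -0.0001,  0.0744]))
(array([-0.003, -0.003,  0.011]), array([-6.00e-02, -1.00e-04,  1.68e-01]))
```

View pics/c2.png

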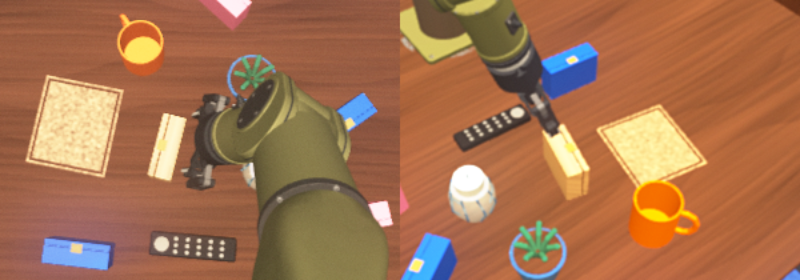

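The crops show the fingers between the box (crop 165,145) and the candle, straddling the box width. I'll descend now.

In the tool's units: 0.085 m / 0.6 = 0.1417, 0.057 m / 0.6 = 0.095.

Request:
move_arm([
  [[0, 0, 0, -0.015, 0, 0.0483, 0.085], [0, 0, 0, -0.03, 0, 0.095, 0.085], [0, 0, 0, -0.0433, 0, 0.1417, 0.085], [0, 0, 0, -0.0433, 0, 0.1417, 0.085], [0, 0, 0, -0.0433, 0, 0.1417, 0.085]],
])

```text
t: 3.8
ee_pos: [0.5323, -0.0844, 0.1112]
tcp_rot: [-0.097, 0.758, 0.635, 0.115]
force: [0.6, -0.2, -0.0]
width: 0.997
grip_force: 0.0
```

```bash
python3 - <<'E'
from h import *
s=robot.state();print(s["t"],s["ee_pos"],s["qpos"],s["force"])
for n in("top","scene"): cv2.imwrite(f"pics/{n}3.png",robot.snapshot(n)[:,:,::-1])
a=cv2.imread("pics/top3.png")[160:300,200:400];b=cv2.imread("pics/scene3.png")[110:250,160:360]
cv2.imwrite("pics/c3.png",cv2.resize(np.hstack([a,b]),(800,280)))
print(goal([.531,-.091,.022],-.187,.3))
E
```

```text
3.8 [ 0.53230003 -0.08440177  0.1112173 ] [ 0.35382958  0.82345004 -0.18221068  1.92405604 -0.39633015  0.44955323
  0.41298014] [ 0.57404819 -0.17211587 -0.03296183]
(array([-0.001, -0.002,  0.01 ]), array([-0.0327, -0.0012,  0.0841]))
```

View pics/c3.png

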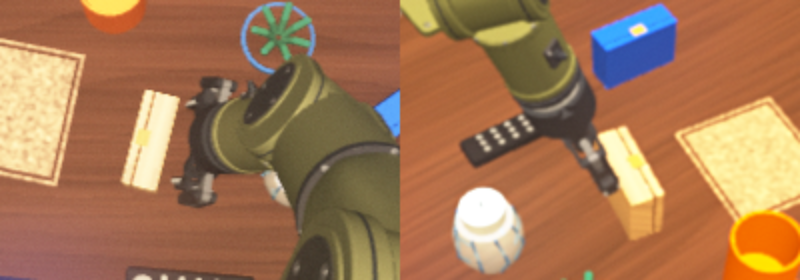

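The fingers are beside the box (crop 150,140), and the candle is clear of the wrist. I'll go down to pushing height.

In the tool's units: 0.083 m / 0.6 = 0.1383, -0.001 m / 0.6 = -0.0017, 0.01 rad / 3.1416 = 0.0032.

Request:
move_arm([
  [[0, 0, 0, -0.0233, 0, 0.0467, 0.085], [0, 0, 0, -0.04, 0, 0.0933, 0.085], [0, 0, 0.0016, -0.0533, -0.0017, 0.1367, 0.085], [0, 0, 0.0032, -0.0533, -0.0017, 0.1383, 0.085], [0, 0, 0.0032, -0.0533, -0.0017, 0.1383, 0.085]],
])

```text
t: 4.4
ee_pos: [0.5304, -0.0908, 0.0225]
tcp_rot: [-0.097, 0.762, 0.63, 0.115]
force: [0.5, -0.3, 0.5]
width: 0.998
grip_force: 0.0
```

```bash
python3 - <<'E'
from h import *
s=robot.state();print(s["t"],s["ee_pos"],s["qpos"],s["force"])
u=np.array([.186,.983,0]);p=np.array([s["ee_pos"][0],s["ee_pos"][1],.022])
for k in(0.01,.03,.05): print(k,goal(p+k*u,-.187,.5))
E
```

```text
4.4 [ 0.53041045 -0.09081436  0.02254689] [ 0.39315451  0.98675963 -0.22888929  1.9323592  -0.40605371  0.28276044
  0.46753677] [ 0.47329823 -0.27627071  0.5358702 ]
0.01 (array([-0.003,  0.198, -0.002]), array([ 0.0094, -0.    ,  0.0035]))
0.03 (array([-0.003,  0.198, -0.002]), array([ 0.0285, -0.    ,  0.0094]))
0.05 (array([-0.003,  0.198, -0.002]), array([ 0.0476, -0.    ,  0.0154]))
```

In the tool's units: 0.0476 m / 0.6 = 0.0793, 0.0285 m / 0.6 = 0.0475, 0.2 rad / 3.1416 = 0.0637.

Request:
move_arm([
  [[0, 0.0223, 0, 0.005, 0, 0.0017, 0.085], [0, 0.0446, 0, 0.01, 0, 0.0033, 0.085], [0, 0.0637, 0, 0.0158, 0, 0.005, 0.085], [0, 0.0637, 0, 0.0242, 0, 0.0075, 0.085], [0, 0.0637, 0, 0.0317, 0, 0.01, 0.085], [0, 0.0637, 0, 0.04, 0, 0.0125, 0.085], [0, 0.0637, 0, 0.0475, 0, 0.015, 0.085], [0, 0.0637, 0, 0.055, 0, 0.0175, 0.085], [0, 0.0637, 0, 0.0633, 0, 0.02, 0.085], [0, 0.0637, 0, 0.0717, 0, 0.0225, 0.085], [0, 0.0637, 0, 0.0793, 0, 0.025, 0.085], [0, 0.0637, 0, 0.0793, 0, 0.025, 0.085]],
])

```text
t: 5.6
ee_pos: [0.5393, -0.0404, 0.0215]
tcp_rot: [-0.16, 0.746, 0.618, 0.19]
force: [0.3, -0.1, -0.4]
width: 0.996
grip_force: 0.3
```

```bash
cat > look.py <<'E'
from h import *
import sys
k=sys.argv[1];v0=[float(a) for a in sys.argv[2:5]];M=np.array([.5895,.1465]);e=np.array([.983,-.186]);u=np.array([.186,.983])
s=robot.state();print(round(s["t"],2),np.round(s["ee_pos"],4),np.round(s["force"],1))
ms={}
for n in("top","scene"):
    cv2.imwrite(f"pics/{n}{k}.png",robot.snapshot(n)[:,:,::-1])
    ms[n]=best(n,"box",[v0[0],v0[1],.04])
    r=fit(BOX,{n:ms[n]},v0);d=r[0][:2]-M;print(n,ms[n].sum(),r[0].round(4),round(r[1]),"in mat",d@e,d@u)
d=s["ee_pos"][:2]-M;print("tcp in mat",d@e,d@u)
a=cv2.imread(f"pics/top{k}.png")[150:290,160:360];b=cv2.imread(f"pics/scene{k}.png")[110:250,200:400]
cv2.imwrite(f"pics/c{k}.png",cv2.resize(np.hstack([a,b]),(800,280)))
E
python3 look.py 4 .546 -.013 -.19
```

```text
5.6 [ 0.5393 -0.0404  0.0215] [ 0.3 -0.1 -0.4]
top 1127 [ 0.5494 -0.0592  0.1106] 1953 in mat -0.001143862621002384 -0.2096338880141512
scene 1251 [ 0.5439 -0.0073 -0.2244] 46 in mat -0.016263761426742056 -0.15966254443835198
tcp in mat -0.014559025988076256 -0.19300662695118687
```

View pics/c4.png

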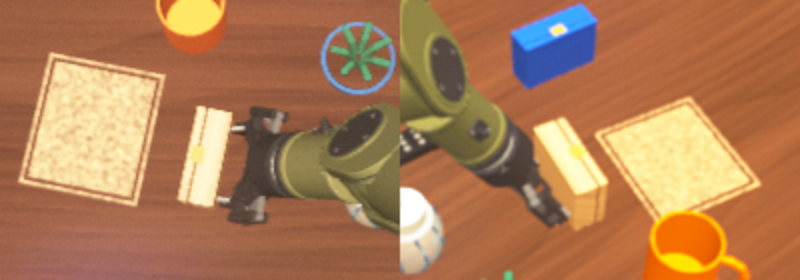

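The top crop shows the box at (205,155) still upright, with both fingers against its back face, and it is about 97 mm short of its target. I'll continue the push.

In the tool's units: 0.0834 m / 0.6 = 0.139, 0.0455 m / 0.6 = 0.0758.

Request:
move_arm([
  [[0, 0, 0, 0.0083, 0, 0.005, 0.085], [0, 0, 0, 0.02, 0, 0.0108, 0.085], [0, 0, 0, 0.0333, 0, 0.0183, 0.085], [0, 0, 0, 0.0467, 0, 0.0255, 0.085], [0, 0, 0, 0.06, 0, 0.0327, 0.085], [0, 0, 0, 0.0733, 0, 0.04, 0.085], [0, 0, 0, 0.0867, 0, 0.0473, 0.085], [0, 0, 0, 0.1, 0, 0.0545, 0.085], [0, 0, 0, 0.1133, 0, 0.0618, 0.085], [0, 0, 0, 0.1267, 0, 0.0692, 0.085], [0, 0, 0, 0.135, 0, 0.0733, 0.085], [0, 0, 0, 0.139, 0, 0.0758, 0.085]],
])

```text
t: 7.0
ee_pos: [0.5568, 0.0524, 0.0215]
tcp_rot: [-0.16, 0.746, 0.618, 0.19]
force: [0.0, -2.4, -0.4]
width: 0.991
grip_force: 0.9
```

```bash
python3 look.py 5 .563 .085 -.19
```

```text
7.0 [0.5568 0.0524 0.0215] [ 0.  -2.4 -0.4]
top 1063 [ 0.5631  0.0832 -0.1762] 28 in mat -0.014187239072521294 -0.06713919650687435
scene 1126 [ 0.5631  0.0892 -0.3215] 134 in mat -0.015336994812959002 -0.06124381132612737
tcp in mat -0.01465769555909479 -0.09858733892441318
```

View pics/c5.png

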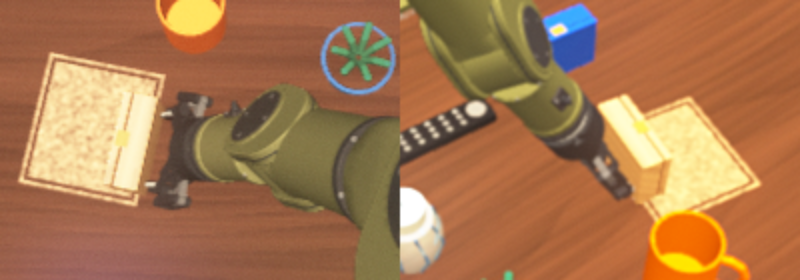

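The box stands square on the near end of the mat (top crop 130,145), about 66 mm from the mat's centre. Next I'll back off, then raise the fingers to about 71 mm height and come close again.

In the tool's units: -0.0583 m / 0.6 = -0.0972, -0.0263 m / 0.6 = -0.0438.

Request:
move_arm([
  [[0, 0, 0, -0.0217, 0, -0.0117, 0.085], [0, 0, 0, -0.0438, 0, -0.024, 0.085], [0, 0, 0, -0.0438, 0, -0.024, 0.085], [0, 0, 0, -0.0238, 0, -0.0607, 0.085], [0, 0, 0, -0.004, 0, -0.0972, 0.085], [0, 0, 0, -0.004, 0, -0.0972, 0.085], [0, 0, 0, 0.0117, 0, -0.0883, 0.085], [0, 0, 0, 0.0267, 0, -0.08, 0.085], [0, 0, 0, 0.0267, 0, -0.08, 0.085], [0, 0, 0, 0.0267, 0, -0.08, 0.085]],
])

```text
t: 8.2
ee_pos: [0.5548, 0.0434, 0.0705]
tcp_rot: [-0.161, 0.746, 0.618, 0.19]
force: [0.4, -0.4, -0.3]
width: 0.995
grip_force: 0.0
```

```bash
python3 look.py 6 .563 .083 -.18
```

```text
8.2 [0.5548 0.0434 0.0705] [ 0.4 -0.4 -0.3]
top 1085 [ 0.5649  0.083  -0.174 ] 19 in mat -0.012339091465306455 -0.06695982043232149
scene 531 [ 0.3387  1.8605 -1.5188] 482 in mat -0.5653271310709485 1.6381735228184198
tcp in mat -0.01492644815847113 -0.10784500367483624
```

In the tool's units: 0.032 m / 0.6 = 0.0533, 0.0295 m / 0.6 = 0.0492.

Request:
move_arm([
  [[0, 0, 0, 0.005, 0, 0.0027, 0.085], [0, 0, 0, 0.01, 0, 0.0055, 0.085], [0, 0, 0, 0.015, 0, 0.0083, 0.085], [0, 0, 0, 0.02, 0, 0.0108, 0.085], [0, 0, 0, 0.0242, 0, 0.0133, 0.085], [0, 0, 0, 0.0283, 0, 0.0155, 0.085], [0, 0, 0, 0.0325, 0, 0.0177, 0.085], [0, 0, 0, 0.0367, 0, 0.02, 0.085], [0, 0, 0, 0.0408, 0, 0.0223, 0.085], [0, 0, 0, 0.045, 0, 0.0245, 0.085], [0, 0, 0, 0.0492, 0, 0.0267, 0.085], [0, 0, 0, 0.0533, 0, 0.0292, 0.085]],
])

```text
t: 9.6
ee_pos: [0.5622, 0.0787, 0.0712]
tcp_rot: [-0.16, 0.747, 0.617, 0.19]
force: [-0.7, -0.6, 0.3]
width: 0.995
grip_force: 0.3
```

In the tool's units: 0.0115 m / 0.6 = 0.0192, 0.01 m / 0.6 = 0.0167.

Request:
move_arm([
  [[0, 0, 0, 0.0042, 0, 0.0022, 0.085], [0, 0, 0, 0.0083, 0, 0.0045, 0.085], [0, 0, 0, 0.0125, 0, 0.0067, 0.085], [0, 0, 0, 0.0167, 0, 0.009, 0.085], [0, 0, 0, 0.0192, 0, 0.01, 0.085], [0, 0, 0, 0.0192, 0, 0.01, 0.085], [0, 0, 0, 0.0192, 0, 0.01, 0.085], [0, 0, 0, 0.0192, 0, 0.01, 0.085]],
])

```text
t: 10.4
ee_pos: [0.5645, 0.0908, 0.0714]
tcp_rot: [-0.16, 0.747, 0.617, 0.19]
force: [-0.1, -0.4, 0.3]
width: 0.995
grip_force: 0.0
```

```bash
python3 look.py 7 .58 .146 -.18
```

```text
10.4 [0.5645 0.0908 0.0714] [-0.1 -0.4  0.3]
top 1566 [ 0.5714  0.1422 -0.3425] 281 in mat -0.01703213187536745 -0.0076181091280311305
scene 1183 [ 0.5905  0.1396 -0.332 ] 271 in mat 0.0023117952767700957 -0.006597634847161875
tcp in mat -0.0142050729796085 -0.05935194372675595
```

View pics/c7.png

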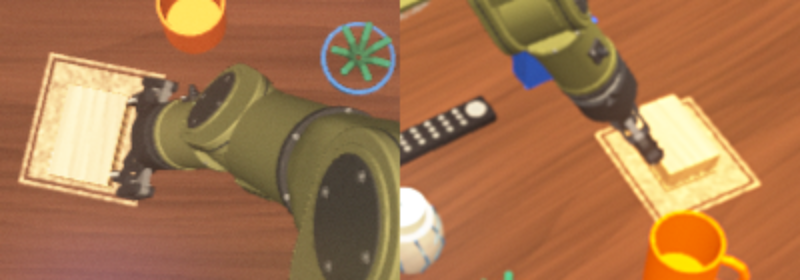

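The box has fallen and lies flat on the mat (top crop 90,135). I'll retreat straight up, since the candle is behind the hand, and check the placing.

In the tool's units: -0.16 m / 0.6 = -0.2667, -0.14 m / 0.6 = -0.2333.

Request:
move_arm([
  [[0, 0, 0, 0, 0, -0.0333, 0.085], [0, 0, 0, 0.0167, 0, -0.0833, 0.085], [0, 0, 0, 0.0417, 0, -0.1333, 0.085], [0, 0, 0, 0.0583, 0, -0.1833, 0.085], [0, 0, 0, -0.0167, 0, -0.2333, 0.085], [0, 0, 0, -0.0833, 0, -0.2667, 0.085], [0, 0, 0, -0.0833, 0, -0.2667, 0.085], [0, 0, 0, -0.0833, 0, -0.2667, 0.085]],
])

```text
t: 11.4
ee_pos: [0.5423, -0.0294, 0.1875]
tcp_rot: [-0.16, 0.748, 0.616, 0.19]
force: [0.7, 0.8, 0.1]
width: 0.997
grip_force: 0.0
```

```bash
sed -i 's/fit(BOX/fit(LIE/' look.py; python3 look.py 8 .58 .146 -.18
```

```text
11.4 [ 0.5423 -0.0294  0.1875] [0.7 0.8 0.1]
top 1574 [ 0.5755  0.1453 -0.196 ] 32 in mat -0.013555699328253946 -0.003812710592938893
scene 1438 [ 0.5739  0.1462 -0.2126] 46 in mat -0.015308468208396944 -0.0032416226147897013
tcp in mat -0.013710706332720708 -0.18169389465181807
```

View pics/c8.png

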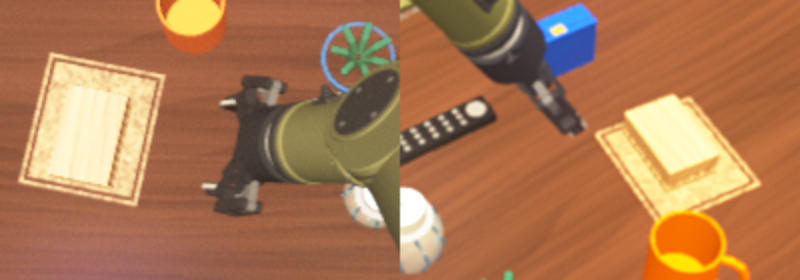

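The box lies flat within the mat at top crop (92,135), about 14 mm off centre sideways with some 15 mm to spare, and the hand is clear at (245,150). I'll hand it in.

```bash
python3 -c "
from workcell import robot
print(robot.close_job())"
```

```text
the job is handed in; nothing more can be done
None
```

I slid the box upright onto the mat's near end and tipped it over; it lies flat within the mat's edges, about 14 mm off centre sideways with roughly 15 mm to spare, and the job is handed in (no verdict came back).

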